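# Find the module under a lid and slide it onto the sloping rail until it latches

### The arm

A 6-joint arm with a two-finger parallel gripper is mounted at the origin on a cart in front of the work surface, level with it; the furniture and walls round the work are solid. World frame = base frame: x ahead of the robot, y to its left, z up, the work surface at z = 0. Lengths are in m, angles in degrees, forces in N, time in s.
With the tool pointing down it reaches from about 0.375 to 0.9 m from the base axis. Payload 3.1 kg.
Tool frame: the origin (TCP) lies at the very end of the fingers, on their centre line; the grasp point (between the pads) lies 19 mm behind it; z points along the fingers, y is the line along which they close (so a half turn about z gives the same grasp; the last joint's range is limited). The gripper opens to 87 mm and grips with 3 to 60 N. Pads are 19 mm wide; open, the fingers measure 117 mm over their backs; the gripper's body (75 mm by 190 mm) begins 51 mm behind the grasp point.
Start: joints at [55.548, 30.224, 82.088, -0, 67.689, -10.227], TCP at [0.256, 0.57, 0.223] pointing down, gripper open.
Joint ranges: [-176.69, 176.69], [-43.24, 126.21], [12.49, 139.97], [-82, 262], [0, 151.66], [-163.58, 163.58]. Speed limits (degrees/s): [159.86, 159.86, 180, 180, 180, 180].

### API

Orientations are given as a 3x3 rotation matrix whose columns are the frame's x, y, z axes.
In Python, from rig import bot, imaging gives the robot as it stands.
- The arm moves only by the tool drive_tool, never from a script. Its argument "deltas" is text: rows parted by semicolons, each of 5 numbers parted by spaces: the finger opening in mm, from 0 to 87, then the shift along the world's x, y, z in mm, then the turn about the world's z in rad. In form: jaw dx dy dz twist; .... A call has 1 to 12 rows; each row is the pose to reach, as a shift and turn from the pose commanded when the call began; what a row does not reach only later rows make up. A row lasts 1/10 s, in which the tool goes at most 50 mm and 8.59 degrees, less where a joint would pass 70% of its speed; a pose out of reach is approached as far as the arm can. A call with a gripper value outside its range is refused whole. The fingers move at their own pace and stop on an object; the grip force is fixed at half the most. Time passes only in rows, so rows that repeat a pose let the fingers close. It gives the time, the measured TCP pose, the force, the opening and the grip force at its end, in the units of the state.
- bot.read_state(): the state, without advancing time (a new reading comes with each control period).
- imaging.capture(name): name is "scene" or "side" or "wrist"; returns the picture (384x512x3 uint8, red, green, blue); there is no depth.
- imaging.camera_model(name): a dict with "fx", "fy", "cx", "cy" (pixels), "dist" ([k1, k2, p1, p2, k3] as OpenCV has them; the pictures are not rectified), "T" (4x4, takes a point from camera to world coordinates). Camera axes: x right, y down, z forward; pixel columns grow to the right and rows downward; lengths in m; the calibration is good to about 2 mm. A picture is of the moment at which its call begins: read the wrist's pose just before it. camera_model takes no time and is no camera call; for the wrist camera it gives the pose at the moment of the call.
- bot.hand_in(): hands the job in; it is judged then, once.
The state is a dict: "time_s": time; "joint_positions": joint angles; "qvel": joint speeds; "tau": joint torques, N m; "position": TCP position; "tcp_rot": TCP orientation; "force": force on the tool from outside, world axes, zero at the start; "moment": the same for the moment, N m; "opening": opening from 0.0 (shut) to 1.0 (fully open); "grasp_force": force on a finger pad.
Only numpy, scipy, OpenCV 4.12 (cv2) and the standard library are available. Lean on these libraries where they do the work, as an engineer would, in place of code of your own. Each camera call takes 0.05 s, during which the arm holds its last target. There are 200 camera calls.

### The job

Under one of the two lidded trays is the grey input module with the yellow face, under the other only a steel flange. Find the module, standing upright on the table any lid you take off (putting it back on its tray is fine too), and slide the module onto the sloping rail from the rail's open left end until it meets the end stop and the red latch tongue has sprung up behind it. Push it home firmly but do not ram it into the stop, let go, and leave the flange in its tray and the other tools and parts on the table where they are.

Things in the scene. Friction and masses are not known exactly. Their poses are not given: they have to be found in the camera images.
- module: grey plastic input module with a yellow top face, 46 mm wide (its x, the way to grip it) x 44 long (its y) x 44 high, about 130 g. Origin: centre of its underside, z up. A T-slot runs right through its foot along y: 23 mm wide up to 5 mm above the underside, 35 mm wide from 5 to 12 mm. It fits either way round. At the start it stands under one of the lids, differing from start to start
- flange: turned steel flange ring, 60 mm diameter, 14 mm high, origin centre of underside; lies in the other tray under the other lid, to be left there
- tray_left: black tray fixed to the table on the left (+y) side: base plate 92 x 92 x 5 mm and a raised pad 66 x 66 mm, its top 10 mm above the table, on which the contents stand. Origin: centre of its underside, z up. The table in front of it is free: the lid can stand with its centre 100 mm from the tray's along the tray's -x
- tray_right: black tray fixed to the table on the right (-y) side: base plate 92 x 92 x 5 mm and a raised pad 66 x 66 mm, its top 10 mm above the table, on which the contents stand. Origin: centre of its underside, z up. The table in front of it is free: the lid can stand with its centre 100 mm from the tray's along the tray's -x
- lid_left: grey-painted lift-off lid of the left tray, a square box 80 x 80 x 55 mm, open below, walls 3.5 mm, 160 g, resting loosely on the tray's base plate (5 mm above the table). On its top a black grip bar: 14 mm thick along the lid's x, 50 mm long along its y, 67 to 85 mm above the rim. Origin: centre of the lower rim, z up
- lid_right: grey-painted lift-off lid of the right tray, a square box 80 x 80 x 55 mm, open below, walls 3.5 mm, 160 g, resting loosely on the tray's base plate (5 mm above the table). On its top a black grip bar: 14 mm thick along the lid's x, 50 mm long along its y, 67 to 85 mm above the rim. Origin: centre of the lower rim, z up
- rail: steel T-rail on a blue face plate (104 x 134 mm) tipped 25 deg to the robot. Origin: at the open left end of the rail, on its centre line, in the plane of the plate (16 mm beyond its edge). z: out of the plate; x: up the slope; y: along the rail, out of the open end (robot's left). The module slides on along -y, its z and y along the rail's z and y (y either way), underside 1 to 3 mm off the plate
- tongue (a joint): red spring tongue, 8 mm wide, in the rail's slot; hinged 73.5 mm before the end stop's face, tip 46 mm before it and 5 mm above the rail head. 0 = up, 0.36 rad = fully pressed. The module sliding over it presses it down (drag roughly 3 to 10 N); it springs up to 0 behind the module when that is home. It moves with the stop's setting
- spanner: open-ended steel spanner lying flat, 28 x 192 x 10 mm; bystander, leave alone
- v_block: steel V-block, 45 x 48 x 36 mm; bystander, leave alone
- pin: upright locating pin, 21 dia x 42 mm; bystander, leave alone
- u_bracket: stamped U bracket, 26 x 36 x 22 mm; bystander, leave alone
- l_bracket: stamped L bracket, 22 x 34 x 28 mm; bystander, leave alone
- rail_mouth (a point): middle of the rail head at the open end, 10.5 mm off the plate; axes as the rail's. Web 18 mm wide, 0 to 8 mm off the plate; head 32 mm wide, 8 to 13 mm off it, its first 16 mm tapering to 25 mm wide and 2 mm thick at the open end. The module has 1.5 mm play either side and 1 mm up and down
- stop_zone (a point): nearest possible place of the grey end stop's face, 106 mm from the open end, on the plate; axes as the rail's. The stop is clamped 0 to 12 mm beyond, set differently at every start and not measured: the module is home with its centre 84 to 96 mm from the open end. Feel for it: the stop holds firm up to 100 N

How it is judged:
By the outcome, as a careful person would: the job done as asked, in the order asked, and still so for the second after the job is handed in, with the robot touching nothing.
It also fails if it takes over 58 s, if anything falls off the work surface, if the arm or the gripper's body presses on something with over 40 N, if the wrist force passes 120 N, or if a joint passes its speed limit or range.

## Working session

There is one attempt and no reset: what is moved stays moved. The work goes in short steps, Python scripts to look and compute and a tool call to move; the robot and the scene stay as the last step left them, time stands still between calls to the robot, and variables do not carry over. Pictures are saved under pics/ and viewed, at most 10 in all, crops included, and the job is handed in when it is done.

Besides the shell and the picture viewer there is one more tool, called as name(argument=value, ...) on one line, values as JSON. drive_tool: Moves the arm, as the interface text tells. Its arguments: {"type":"object","properties":{"deltas":{"type":"string"}},"required":["deltas"]}

```bash
mkdir -p pics; ls; python3 - <<'E'
from rig import bot, imaging
import cv2,numpy as np
s=bot.read_state();print(s)
for n in("scene","side","wrist"):
    m=imaging.camera_model(n);print(n,m)
    cv2.imwrite(f"pics/{n}0.png",imaging.capture(n)[:,:,::-1])
E
```

```text
pics
{'time_s': 0.0, 'joint_positions': array([ 5.55498430e+01,  3.02781642e+01,  8.21574717e+01, -1.40972751e-03,
        6.76895403e+01, -1.02254532e+01]), 'qvel': array([ 0.01412967, -0.06500701,  0.00907605, -0.00260611,  0.0459254 ,
        0.05717042]), 'tau': array([ 6.90317447e-04, -4.40048325e+01, -1.76591241e+01,  6.32379600e-02,
        5.82789362e-02, -1.62590886e-04]), 'position': array([0.25598008, 0.56935689, 0.22157422]), 'tcp_rot': array([[-9.11946908e-01,  4.10306416e-01, -1.21710946e-03],
       [ 4.10308058e-01,  9.11945177e-01, -1.81444831e-03],
       [ 3.65457320e-04, -2.15407035e-03, -9.99997613e-01]]), 'force': array([ 0.79411992,  0.98247461, -0.12812155]), 'moment': array([-0.00816355, -0.01490875, -0.00307657]), 'grasp_force': 0.0, 'opening': 0.9994036673521534}
scene {'fx': 462.4767554123722, 'fy': 462.4767554123722, 'cx': 258.2285655957474, 'cy': 193.66952728570325, 'dist': array([-0.17904634,  0.        ,  0.        ,  0.        ,  0.        ]), 'T': array([[ 0.612965  , -0.47383923,  0.63225808, -0.4146925 ],
       [-0.79010719, -0.36544439,  0.492118
[... 411 characters left out ...]
0.6677061 ,  0.5831241 , -0.74903412],
       [ 0.0070231 , -0.65500764, -0.75558962,  0.97529128],
       [ 0.        ,  0.        ,  0.        ,  1.        ]])}
wrist {'fx': 294.0543837115744, 'fy': 294.0543837115744, 'cx': 259.12518663274085, 'cy': 185.32117676144077, 'dist': array([-0.06725258,  0.        ,  0.        ,  0.        ,  0.        ]), 'T': array([[ 4.11345415e-01,  8.76557068e-01,  2.49885286e-01,
         1.86968563e-01],
       [ 9.11479344e-01, -3.95405600e-01, -1.13401136e-01,
         6.00039630e-01],
       [-5.96526245e-04,  2.74412314e-01, -9.61611942e-01,
         3.83760307e-01],
       [ 0.00000000e+00,  0.00000000e+00,  0.00000000e+00,
         1.00000000e+00]])}
```

View pics/scene0.png

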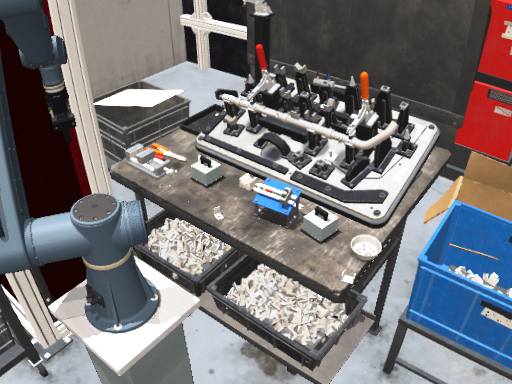

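View pics/side0.png

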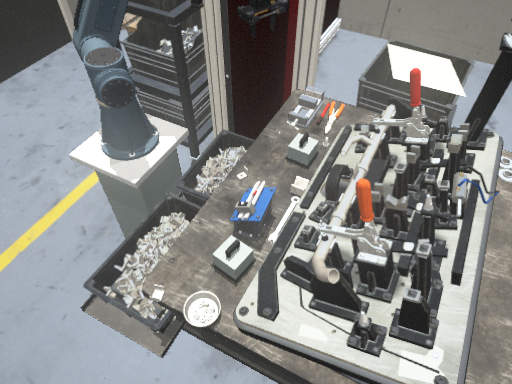

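The scene picture shows the left lid at about (206,170), the blue rail at (278,200) and the right lid at (320,222). In the side picture they are at (302,150), (254,204) and (233,256). I'll enlarge both for pixel work.

```bash
python3 - <<'E'
import cv2,numpy as np
a=cv2.imread("pics/scene0.png")[140:250,180:350];b=cv2.imread("pics/side0.png")[125:285,200:340]
# scene x4.5 ; side x3.7
A=cv2.resize(a,None,fx=4.7,fy=4.7,interpolation=cv2.INTER_CUBIC);B=cv2.resize(b,None,fx=3.7,fy=3.7,interpolation=cv2.INTER_CUBIC)
for im,f,o in((A,4.7,(180,140)),(B,3.7,(200,125))):
    for v in range(0,200,10):
        p=int(v*f)
        if p<im.shape[1]: cv2.line(im,(p,0),(p,5),(0,0,255),1);cv2.putText(im,str(o[0]+v),(p,14),0,.33,(0,0,255),1) if v%20==0 else 0
        if p<im.shape[0]: cv2.line(im,(0,p),(5,p),(0,0,255),1);cv2.putText(im,str(o[1]+v),(6,p+4),0,.33,(0,0,255),1) if v%20==0 else 0
cv2.imwrite("pics/A.png",A);cv2.imwrite("pics/B.png",B)
E
```

```text
(no output)
```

View pics/A.png

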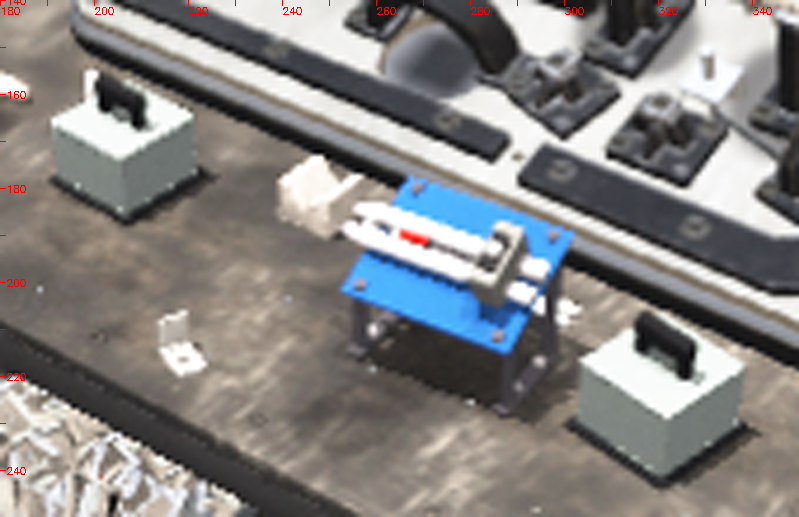

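View pics/B.png

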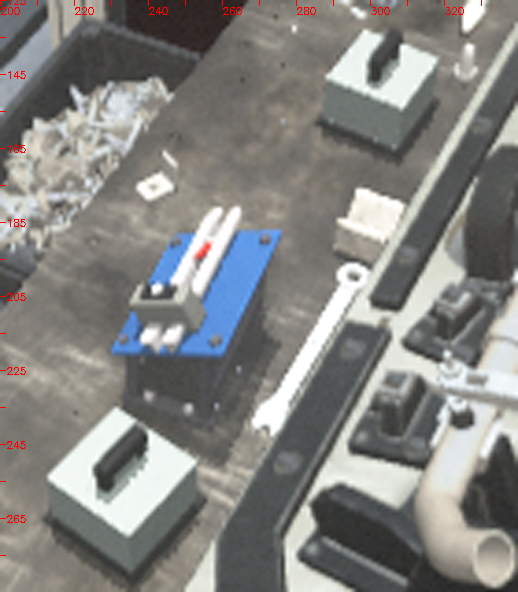

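The scene crop shows the left lid's top corners at (98,72), (198,113), (123,158) and (52,118), and the plate corners at (407,178), (573,232), (510,352) and (343,290). The rail's open end is at (357,219). The same points are clear in the side crop, so I can triangulate.

```bash
cat > h.py <<'E'
import cv2,numpy as np
from rig import imaging
def und(m,p):
    K=np.array([[m['fx'],0,m['cx']],[0,m['fy'],m['cy']],[0,0,1]])
    return cv2.undistortPoints(np.array([[p]],float),K,m['dist'])[0,0]
def ray(m,p):
    x=und(m,p); return m['T'][:3,3], m['T'][:3,:3]@np.array([*x,1])
def tri(obs):
    A=[];b=[]
    for m,p in obs:
        o,d=ray(m,p);d=d/np.linalg.norm(d);P=np.eye(3)-np.outer(d,d);A.append(P);b.append(P@o)
    A=np.vstack(A);b=np.hstack(b);x=np.linalg.lstsq(A,b,rcond=None)[0];return x,np.linalg.norm(A@x-b)
def onz(m,p,z):
    o,d=ray(m,p);return o+d*(z-o[2])/d[2]
def proj(m,X):
    T=np.linalg.inv(m['T']);K=np.array([[m['fx'],0,m['cx']],[0,m['fy'],m['cy']],[0,0,1]])
    return cv2.projectPoints(np.atleast_2d(np.array(X,float)),cv2.Rodrigues(T[:3,:3])[0],T[:3,3],K,m['dist'])[0][:,0]
E
python3 - <<'E'
from h import *
a=imaging.camera_model('scene');b=imaging.camera_model('side')
S=lambda u,v:(180+u/4.7-.4,140+v/4.7-.4); D=lambda u,v:(200+u/3.7-.4,125+v/3.7-.4)
pts=dict(pFL=((407,178),(281,232)),pNL=((343,290),(158,232)),pNR=((510,352),(113,353)),pFR=((573,232),(222,353)),
mouth=((357,219),(225,211)),
Lnear=((123,158),(328,78)),Lright=((198,113),(395,108)),Lleft=((52,118),(370,32)),Lfar=((98,72),(438,62)),
Rnear=((665,418),(48,480)),Rright=((745,362),(128,537)),Rleft=((580,362),(120,408)),Rfar=((655,310),(196,487)))
for k,(s,d) in pts.items():
    x,r=tri([(a,S(*s)),(b,D(*d))]);print(k,(x*1000).round(1),round(r*1000,1))
E
```

```text
pFL [614.5 -42.3 105.1] 1.4
pNL [513.  -64.6  75. ] 3.0
pNR [ 539.3 -186.2   65.1] 0.7
pFR [ 629.2 -174.8  108.3] 0.7
mouth [561.3 -37.9  97.8] 0.7
Lnear [554.8 185.4  61.1] 0.2
Lright [627.9 171.8  68.5] 2.0
Lleft [562.2 268.   59.4] 2.6
Lfar [632.5 278.1  54.4] 15.7
Rnear [ 552.1 -303.    57.8] 2.6
Rright [ 629.4 -318.6   62.6] 2.7
Rleft [ 567.3 -224.6   57.5] 0.3
Rfar [ 648.2 -243.9   51.8] 15.4
```

drive_tool(deltas="60 340 -350 -20 -1.29; 60 340 -350 -20 -1.29; 60 340 -350 -20 -1.29; 60 340 -350 -20 -1.29; 60 340 -350 -20 -1.29; 60 340 -350 -20 -1.29; 60 340 -350 -20 -1.29; 60 340 -350 -20 -1.29; 60 340 -350 -20 -1.29; 60 340 -350 -20 -1.29; 60 340 -350 -20 -1.29; 60 340 -350 -20 -1.29")

```text
time_s: 1.35
position: [0.5964, 0.219, 0.2018]
tcp_rot: [[0.144, 0.99, -0.002], [0.99, -0.144, 0.0], [-0.0, -0.002, -1.0]]
force: [-0.2, -0.1, 1.2]
opening: 0.69
grasp_force: 0.0
```

```bash
cat > look.py <<'E'
import sys,cv2,numpy as np,pickle
from rig import bot,imaging
n=sys.argv[1]; s=bot.read_state(); m=imaging.camera_model('wrist'); im=imaging.capture('wrist')[:,:,::-1]
cv2.imwrite(f'pics/{n}.png',im); pickle.dump((s,m),open(f'pics/{n}.pkl','wb'))
print(s['time_s'],s['position'].round(4),np.degrees(np.arctan2(s['tcp_rot'][1,1],s['tcp_rot'][0,1])).round(2),s['joint_positions'].round(1))
big=cv2.resize(im.copy(),(768,576))
cv2.imwrite(f'pics/{n}_b.png',big)
E
python3 look.py w1
```

```text
1.35 [0.5964 0.219  0.2018] -8.27 [10.1 32.4 81.7  0.  66.1 18.3]
```

View pics/w1_b.png

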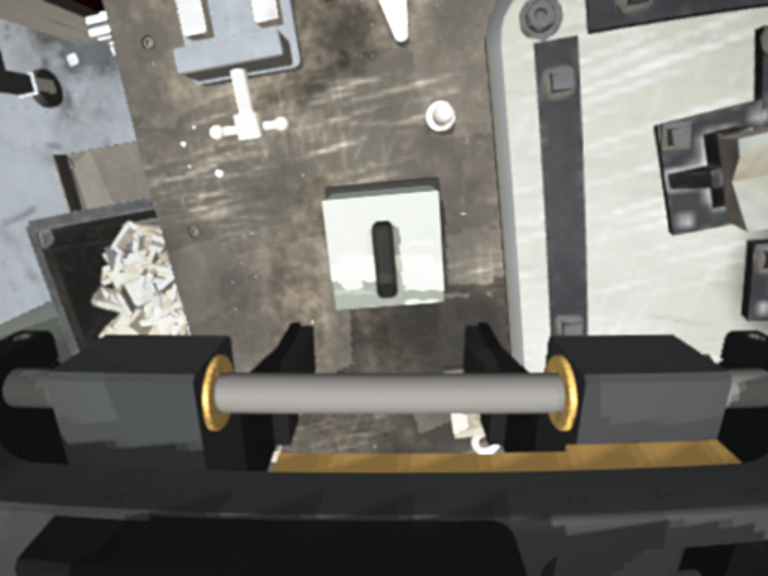

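The lid's top spans (325,200) to (443,300) in the enlarged wrist picture, with the bar running from (382,224) to (385,294). There is a pin at (440,115).

```bash
python3 - <<'E'
from h import *;import pickle
s,m=pickle.load(open('pics/w1.pkl','rb'))
f=lambda u,v:(u/1.5-.17,v/1.5-.17)
for n,p,z in(('tl',(325,201),.06),('tr',(440,192),.06),('br',(443,300),.06),('bl',(334,308),.06),('b0',(382,224),.09),('b1',(386,294),.09)):
    print(n,(onz(m,f(*p),z)*1000).round(1))
E
```

```text
tl [558.6 268.2  60. ]
tr [637.2 262.8  60. ]
br [630.5 185.5  60. ]
bl [550.9 190.9  60. ]
b0 [596.1 251.4  90. ]
b1 [591.8 205.6  90. ]
```

drive_tool(deltas="40 -2 9 -40 0.057; 40 -2 9 -90 0.057; 40 -2 9 -133 0.057; 40 -2 9 -133 0.057; 40 -2 9 -133 0.057; 0 -2 9 -133 0.057; 0 -2 9 -133 0.057; 0 -2 9 -133 0.057; 0 -2 9 -133 0.057")

```text
time_s: 2.3
position: [0.595, 0.2291, 0.071]
tcp_rot: [[0.085, 0.996, 0.002], [0.996, -0.085, 0.0], [0.001, 0.002, -1.0]]
force: [-1.1, -0.2, 1.8]
opening: 0.179
grasp_force: 1.2
```

Still closing on the bar. Next: finish the grip, lift, and shift along the tray's -x.

drive_tool(deltas="0 0 0 0 0; 0 0 0 0 0; 0 0 0 35 0; 0 0 0 75 0; 0 -20 2 75 0; 0 -60 5 75 0; 0 -100 9 75 0; 0 -100 9 75 0; 0 -100 9 35 0; 0 -100 9 8 0; 0 -100 9 8 0")

```text
time_s: 3.4
position: [0.4917, 0.2371, 0.0743]
tcp_rot: [[0.085, 0.996, -0.008], [0.996, -0.085, -0.002], [-0.003, -0.008, -1.0]]
force: [-0.7, 0.2, -1.5]
opening: 0.158
grasp_force: 29.9
```

```bash
python3 look.py w2
```

```text
3.4 [0.4917 0.2371 0.0743] -4.88 [ 14.   36.9 100.1  -0.   43.4  18.9]
```

View pics/w2_b.png

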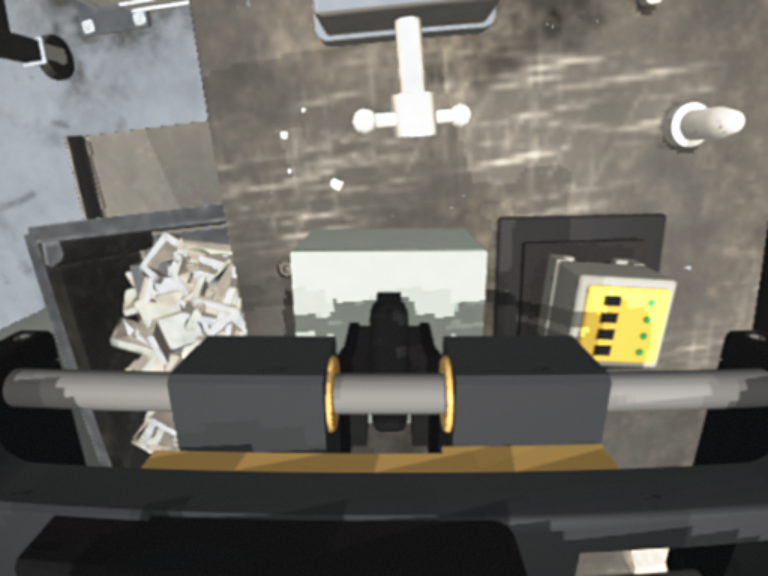

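The module is in the left tray, with its yellow face at about (625,325) in the picture. The lid is about 8 mm above the table, so I'll set it down, release, rise and turn for the module grip.

drive_tool(deltas="0 0 0 -8 0; 0 0 0 -9 0; 0 0 0 -9 0; 40 0 0 -9 0; 40 0 0 -9 0; 70 0 0 -9 0; 70 0 0 40 0; 70 0 0 90 0; 70 50 -10 126 0.15; 70 100 -10 126 0.3; 70 100 -10 126 0.45; 70 100 -10 126 0.6")

```text
time_s: 4.65
position: [0.5975, 0.2275, 0.2046]
tcp_rot: [[-0.497, 0.868, 0.004], [0.868, 0.497, 0.001], [-0.002, 0.004, -1.0]]
force: [-0.6, 0.5, -0.9]
opening: 0.789
grasp_force: 0.0
```

drive_tool(deltas="70 0 0 0 0.15; 70 0 0 0 0.3; 70 0 0 0 0.45; 70 0 0 0 0.6; 70 0 0 0 0.75; 70 0 0 0 0.9; 70 0 0 0 0.97; 70 0 0 0 0.97")

```text
time_s: 5.45
position: [0.5943, 0.2279, 0.2037]
tcp_rot: [[-0.996, 0.086, 0.0], [0.086, 0.996, -0.0], [-0.0, -0.0, -1.0]]
force: [0.1, 0.5, -0.6]
opening: 0.804
grasp_force: 0.0
```

```bash
python3 look.py w3
```

```text
5.45 [0.5943 0.2279 0.2037] 85.08 [ 10.9  32.3  81.5  -0.   66.3 -74.1]
```

View pics/w3_b.png

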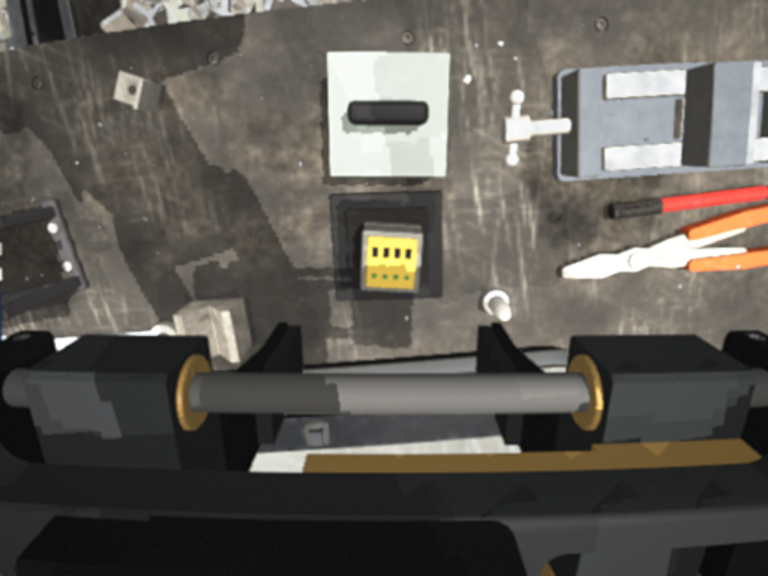

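The lid stands upright at (388,115), and the module's yellow face is at about (391,262) on the tray. I need the slot direction and the exact pose, so I'll zoom in and fit the yellow area.

```bash
python3 - <<'E'
from h import *;import pickle
s,m=pickle.load(open('pics/w3.pkl','rb'))
im=cv2.imread('pics/w3.png');h=cv2.cvtColor(im,cv2.COLOR_BGR2HSV)
k=cv2.inRange(h,(15,110,90),(40,255,255));k[:, :225]=0;k[:,300:]=0;k[:145]=0;k[210:]=0
k=cv2.morphologyEx(k,cv2.MORPH_CLOSE,np.ones((7,7)))
c=max(cv2.findContours(k,0,2)[0],key=cv2.contourArea)[:,0]
w=np.array([onz(m,p.astype(float),.054)[:2]*1000 for p in c],np.float32)
r=cv2.minAreaRect(w);print(r)
s2,m2=pickle.load(open('pics/w2.pkl','rb'))
a=cv2.resize(im[130:205,215:315],None,fx=4,fy=4,interpolation=2);b=cv2.resize(cv2.imread('pics/w2.png')[140:250,330:460],(400,338),interpolation=2)
cv2.imwrite('pics/c.png',np.hstack([a,b[:300]]))
E
```

```text
((596.0026245117188, 228.76318359375), (36.11067199707031, 38.03232955932617), 81.82909393310547)
```

View pics/c.png

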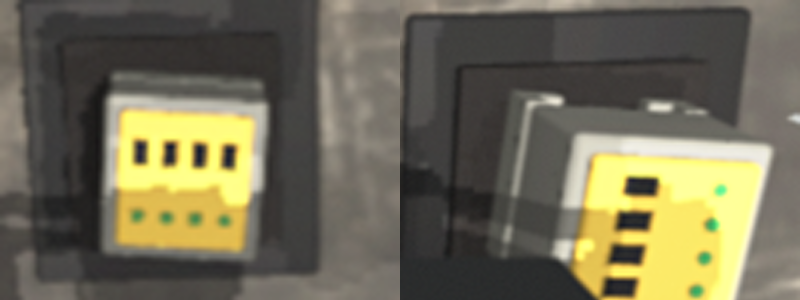

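The foot's slot opens toward ±y with module yaw about -8°. The centre is (596, 229). I'll grip the upper 24 mm across y so the module can pivot to the rail slope within the pads.

drive_tool(deltas="65 2 1 -45 -0.057; 65 2 1 -90 -0.057; 65 2 1 -135 -0.057; 65 2 1 -165 -0.057; 65 2 1 -174 -0.057; 65 2 1 -174 -0.057; 65 2 1 -174 -0.057; 30 2 1 -174 -0.057; 30 2 1 -174 -0.057; 30 2 1 -174 -0.057; 30 2 1 -174 -0.057; 30 2 1 -174 -0.057")

```text
time_s: 6.7
position: [0.597, 0.2291, 0.0306]
tcp_rot: [[-0.99, 0.142, 0.001], [0.142, 0.99, 0.0], [-0.001, 0.0, -1.0]]
force: [-0.7, 0.2, 5.2]
opening: 0.504
grasp_force: 30.0
```

drive_tool(deltas="30 0 0 40 0; 30 0 0 90 0; 30 -10 -30 130 0.1; 30 -20 -70 170 0.2; 30 -42 -120 170 0.3; 30 -42 -170 170 0.3; 30 -42 -209 170 0.3; 30 -42 -209 170 0.3; 30 -42 -209 170 0.3")

```text
time_s: 7.6
position: [0.554, 0.0188, 0.1992]
tcp_rot: [[-0.988, -0.153, -0.001], [-0.153, 0.988, 0.001], [0.001, 0.001, -1.0]]
force: [0.8, 1.1, -0.7]
opening: 0.499
grasp_force: 30.0
```

```bash
python3 look.py w4
```

```text
7.6 [0.554  0.0188 0.1992] 98.81 [  -9.6   26.5   93.7    0.    59.8 -108.5]
```

View pics/w4_b.png

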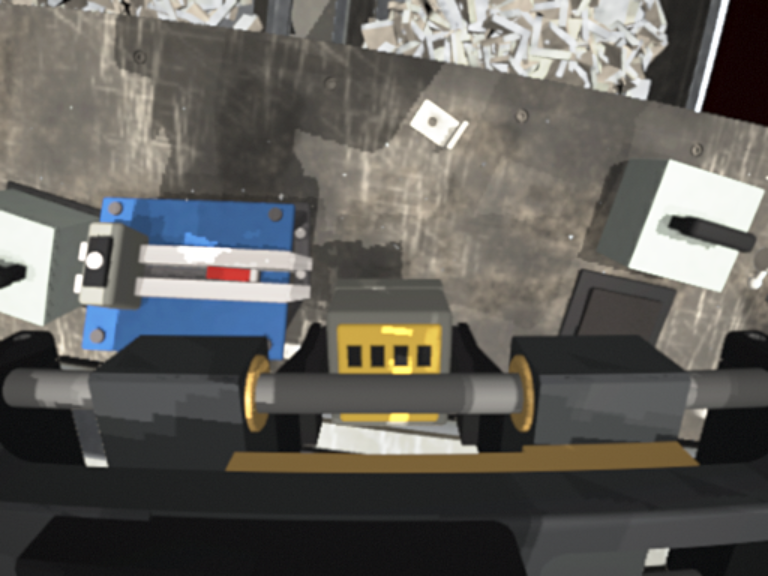

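The plate corners are at (100,198), (295,205), (84,350) and (272,358), and the rail mouth is at (311,277). I'll fit the rail pose over all three views with the known dimensions.

```bash
cat > fit.py <<'E'
from h import *;import pickle
from scipy.optimize import least_squares
def R(yaw,t=25):
    t=np.radians(t);c,s=np.cos(yaw),np.sin(yaw)
    return np.array([[c,-s,0],[s,c,0],[0,0,1]])@np.array([[np.cos(t),0,-np.sin(t)],[0,1,0],[np.sin(t),0,np.cos(t)]])
M=np.array([[-52,-16,0],[-52,-150,0],[52,-150,0],[52,-16,0],[0,0,11.5]])/1000 # NL NR FR FL mouth
if __name__=='__main__':
    s,m=pickle.load(open('pics/w4.pkl','rb'))
    a=imaging.camera_model('scene');b=imaging.camera_model('side')
    W=np.array([(295,205),(100,198),(84,350),(272,358),(311,277.5)])/1.5-.17
    S=np.array([(343,290),(510,352),(573,232),(407,178),(357,219)])/4.7-.4+[180,140]
    D=np.array([(158,232),(113,353),(222,353),(281,232),(225,211)])/3.7-.4+[200,125]
    V=[('w',m,W,1.),('scene',a,S,.7),('side',b,D,.7)]
    def res(p,vs=V): return np.concatenate([(w*(proj(v,M@R(p[3]).T+p[:3])-o)).ravel() for n,v,o,w in vs])
    for vs in (V,V[:1],V[1:]):
        r=least_squares(res,[.56,-.04,.08,.15],args=(vs,),loss='soft_l1');print((r.x[:3]*1000).round(1),np.degrees(r.x[3]).round(2))
        print(r.fun.reshape(-1,2).round(1).tolist())
E
python3 fit.py
```

```text
[566.5 -30.4  83.2] 6.55
[[-0.9, -1.0], [1.7, 0.1], [-1.5, -0.0], [7.1, 0.9], [-1.0, -0.1], [-0.7, 0.8], [-0.5, 0.9], [0.0, 0.4], [-0.0, -0.0], [-1.0, 0.2], [3.3, 0.3], [-0.3, -0.0], [0.4, 0.3], [0.4, -0.4], [0.8, -0.5]]
[567.  -30.4  82.1] 6.47
[[-0.7, -0.7], [2.4, 0.2], [-0.9, -0.3], [7.3, 0.8], [-0.8, 0.0]]
[564.7 -34.   87.2] 7.43
[[-0.2, 0.6], [0.3, 0.5], [0.6, -0.1], [0.2, -0.3], [-0.7, 0.0], [2.5, 0.3], [-0.7, 0.1], [0.2, 0.2], [-0.2, -0.7], [0.1, -0.7]]
```

```bash
sed -i 's/return np.concatenate(\[(w\*(proj(v,M@R(p\[3\]).T+p\[:3\])-o)).ravel() for n,v,o,w in vs\])/return np.concatenate([(w*(proj(v,M@R(p[3]).T+p[:3])-o))[[i for i in range(5) if (n,i) not in (("w",3),("side",0))]].ravel() for n,v,o,w in vs])/' fit.py; python3 fit.py
```

```text
[566.7 -29.8  83.3] 6.54
[[-0.4, -0.7], [2.2, 0.4], [-0.9, 0.2], [-0.4, 0.2], [-0.8, 0.7], [-0.6, 0.8], [-0.0, 0.4], [-0.1, -0.1], [-1.1, 0.2], [-0.2, -0.1], [0.5, 0.2], [0.5, -0.5], [0.9, -0.6]]
[566.6 -29.5  83.4] 6.55
[[-0.1, -0.8], [2.4, 0.3], [-0.8, 0.2], [-0.1, 0.2]]
[566.2 -33.2  86.3] 6.95
[[-0.2, 0.5], [0.1, 0.5], [0.6, 0.0], [0.4, -0.3], [-0.6, -0.1], [-0.5, 0.1], [0.3, 0.4], [0.1, -0.5], [0.5, -0.5]]
```

```bash
cat > tgt.py <<'E'
import sys;from fit import *
O=np.array([566.6,-31,84.]);Rr=R(np.radians(6.6))
def tcp(x,y,z,d=12): return O+Rr@np.array([x,y,z])-[0,0,d]
if __name__=='__main__':
    print('flush press',tcp(-45,-56,32).round(1)); print('before mouth, off 2',tcp(0,32,34).round(1)); print('yaxis',Rr[:,1].round(3),'x',Rr[:,0].round(3),'z',Rr[:,2].round(3))
E
python3 tgt.py
```

```text
flush press [519.1 -92.9  82. ]
before mouth, off 2 [548.6  -0.9 102.8]
yaxis [-0.115  0.993  0.   ] x [0.9   0.104 0.423] z [-0.42  -0.049  0.906]
```

The grip only turns about vertical, so I'll tip the held module to 25° by rolling its -x face against the plate's upper edge. First I'll move just beyond that edge.

drive_tool(deltas="30 35 -35 0 -0.038; 30 70 -70 0 -0.038; 30 97 -100 0 -0.038; 30 97 -100 -40 -0.038; 30 97 -100 -75 -0.038; 30 97 -100 -89 -0.038; 30 97 -100 -89 -0.038; 30 97 -100 -89 -0.038")

```text
time_s: 8.45
position: [0.6523, -0.079, 0.1114]
tcp_rot: [[-0.993, -0.121, 0.001], [-0.121, 0.993, -0.0], [-0.001, -0.001, -1.0]]
force: [-0.1, 0.5, -0.8]
opening: 0.508
grasp_force: 30.0
```

drive_tool(deltas="30 -6 -1 -1 0; 30 -8 -1 -0.5 0; 30 -10 -1 1 0; 30 -12 -1 3 0; 30 -14 -2 4.5 0; 30 -16 -2 6 0; 30 -18 -2 7 0; 30 -19 -2 7 0; 30 -19 -2 7 0")

```text
time_s: 9.35
position: [0.6387, -0.0825, 0.1201]
tcp_rot: [[-0.993, -0.117, 0.016], [-0.117, 0.993, -0.001], [-0.016, -0.003, -1.0]]
force: [10.3, 2.0, -4.1]
opening: 0.502
grasp_force: 30.0
```

```bash
python3 look.py w5; python3 -c "
import cv2,numpy as np
from rig import imaging
a=cv2.resize(cv2.imread('pics/w5.png')[120:320,150:400],(500,400))
b=cv2.resize(imaging.capture('scene')[160:230,245:310,::-1],None,fx=5.7,fy=5.7,interpolation=2)
b=cv2.resize(b,(int(400/b.shape[0]*b.shape[1]),400))
b=b[:,:300]
cv2.imwrite('pics/d.png',np.hstack([a,b]))"
```

```text
9.35 [ 0.6387 -0.0825  0.1201] 96.72 [ -17.4   38.3   84.9    0.2   55.9 -114.2]
```

View pics/d.png

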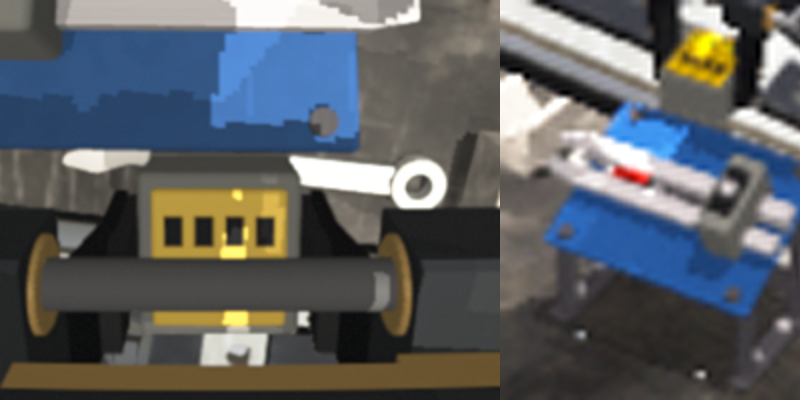

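The module is at the plate's edge with 10 N on it and is still upright; its yellow face looks unturned. I'll push further.

drive_tool(deltas="30 -3 0 0 0; 30 -6 -1 1 0; 30 -9 -1 2 0; 30 -9 -1 2 0")

```text
time_s: 9.85
position: [0.6304, -0.0834, 0.123]
tcp_rot: [[-0.993, -0.117, 0.018], [-0.117, 0.993, -0.002], [-0.017, -0.004, -1.0]]
force: [8.5, 2.5, -1.5]
opening: 0.505
grasp_force: 30.0
```

drive_tool(deltas="30 -3 0 0 0; 30 -6 -1 1 0; 30 -6 -1 1 0")

```text
time_s: 10.15
position: [0.6248, -0.0842, 0.1242]
tcp_rot: [[-0.993, -0.116, 0.019], [-0.116, 0.993, -0.001], [-0.018, -0.003, -1.0]]
force: [9.8, 3.5, -0.2]
opening: 0.504
grasp_force: 30.0
```

The TCP has travelled 14 mm at a steady 9 N or so, which means the module is pivoting. I've used all ten pictures, so from here I'll measure tilt numerically from the yellow face in the wrist image.

```bash
cat > tilt.py <<'E'
import sys,pickle;from h import *
def meas(n):
    s,m=pickle.load(open(f'pics/{n}.pkl','rb'));im=cv2.imread(f'pics/{n}.png')
    h=cv2.cvtColor(im,cv2.COLOR_BGR2HSV);k=cv2.inRange(h,(15,120,60),(40,255,255));k[:150]=0;k[285:]=0;k[:,:200]=0;k[:,320:]=0
    k=cv2.morphologyEx(k,cv2.MORPH_OPEN,np.ones((3,3)))
    cs=cv2.findContours(k,0,1)[0];c=max(cs,key=cv2.contourArea)[:,0]
    cols=range(c[:,0].min()+8,c[:,0].max()-8);top=np.median([np.where(k[:,x])[0].min() for x in cols])
    row=k[int(top)+4];xs=np.where(row)[0]
    # dark squares row centre
    g=im.max(2);sub=[]
    for x in cols:
        col=g[int(top)+3:int(top)+40,x]; d=np.where(col<60)[0]
        if len(d) : sub.append(d[0]+top+3)
    return s,m,top-.5,xs.min(),xs.max(),(np.median(sub) if sub else None)
def pred(s,m,th,h=32,d=12,xe=-19,zs=44):
    Rt=s['tcp_rot'];y=Rt[:,1];up=-Rt[:,2];x=-Rt[:,0]   # module frame upright; x away from robot
    t=np.radians(th);px,pz=xe,zs-h
    X=px*np.cos(t)-pz*np.sin(t);Z=px*np.sin(t)+pz*np.cos(t)
    P=s['position']+(d*up+X*x+Z*up)/1000
    q=proj(m,[P-y*.018,P+y*.018]);return q[:,1].mean(),q[1,0]-q[0,0]
for n in sys.argv[1:]:
    s,m,top,a,b,dk=meas(n);print(n,'top row',top,'width',b-a+1,'dark',dk)
    print('  pred',[(t,*np.round(pred(s,m,t),1)) for t in (-10,0,10,15,20,25,30,35)])
E
python3 look.py w6; python3 tilt.py w4 w5 w6
```

```text
10.15 [ 0.6248 -0.0842  0.1242] 96.69 [ -17.9   37.    87.     0.3   54.9 -114.8]
w4 top row 215.5 width 69 dark 231.0
  pred [(-10, np.float64(225.3), np.float64(72.3)), (0, np.float64(218.5), np.float64(71.2)), (10, np.float64(212.6), np.float64(69.9)), (15, np.float64(210.2), np.float64(69.2)), (20, np.float64(208.0), np.float64(68.4)), (25, np.float64(206.1), np.float64(67.6)), (30, np.float64(204.6), np.float64(66.9)), (35, np.float64(203.4), np.float64(66.1))]
w5 top row 213.5 width 68 dark 230.0
  pred [(-10, np.float64(225.3), np.float64(72.3)), (0, np.float64(218.4), np.float64(71.2)), (10, np.float64(212.6), np.float64(69.9)), (15, np.float64(210.1), np.float64(69.2)), (20, np.float64(207.9), np.float64(68.4)), (25, np.float64(206.1), np.float64(67.6)), (30, np.float64(204.6), np.float64(66.9)), (35, np.float64(203.4), np.float64(66.1))]
w6 top row 214.5 width 66 dark 229.0
  pred [(-10, np.float64(225.2), np.float64(72.3)), (0, np.float64(218.4), np.float64(71.2)), (10, np.float64(212.6), np.float64(69.9)), (15, np.float64(210.1), np.float64(69.1)), (20, np.float64(207.9), np.float64(68.4)), (25, np.float64(206.0), np.float64(67.6)), (30, np.float64(204.5), np.float64(66.9)), (35, np.float64(203.3), np.float64(66.1))]
```

```bash
cat > pose.py <<'E'
import sys,pickle;from h import *
from scipy.optimize import least_squares
def load(n):
    s,m=pickle.load(open(f'pics/{n}.pkl','rb'));return s,m,cv2.imread(f'pics/{n}.png')
ref=load('w4')
def cells(im):
    h=cv2.cvtColor(im,cv2.COLOR_BGR2HSV);k=cv2.inRange(h,(15,120,60),(40,255,255));k[:150]=0;k[285:]=0;k[:,:200]=0;k[:,320:]=0
    g=im.max(2).astype(float); ys,xs=np.where(k);y0=np.percentile(ys,1)
    b=(g<75).astype(np.uint8);b[:int(y0)+3]=0;b[int(y0)+33:]=0;b[:,:int(np.percentile(xs,1))+1]=0;b[:,int(np.percentile(xs,99)):]=0
    n,l,st,ce=cv2.connectedComponentsWithStats(b);
    return k,[(st[i].tolist(),ce[i].round(1).tolist()) for i in range(1,n) if st[i][4]>15]
for n in sys.argv[1:]:
    s,m,im=load(n);k,c=cells(im);print(n)
    for a in c:print('  dark',a)
    for x in (230,245,250,260,275,280): print('  col',x,'yellow rows',(lambda r:[int(v) for v in r[np.r_[True,np.diff(r)>1]]]+[int(v) for v in r[np.r_[np.diff(r)>1,True]]])(np.where(k[:,x])[0]) if k[:,x].any() else None)
    for r in (218,226,236,278,282):
        q=np.where(k[r])[0]; print('  row',r,(q.min(),q.max()) if len(q) else None)
E
python3 pose.py w4 w5 w6
```

```text
w4
  dark ([232, 231, 9, 13, 101], [235.8, 236.9])
  dark ([248, 231, 8, 13, 104], [251.5, 237.0])
  dark ([263, 231, 8, 12, 92], [266.7, 236.3])
  dark ([279, 231, 8, 13, 96], [282.2, 236.8])
  col 230 yellow rows [216, 276, 248, 280]
  col 245 yellow rows [216, 276, 248, 280]
  col 250 yellow rows [216, 244, 276, 230, 248, 280]
  col 260 yellow rows [216, 275, 248, 280]
  col 275 yellow rows [216, 276, 248, 280]
  col 280 yellow rows [216, 244, 276, 230, 248, 280]
  row 218 (np.int64(225), np.int64(293))
  row 226 (np.int64(225), np.int64(293))
  row 236 (np.int64(225), np.int64(293))
  row 278 (np.int64(227), np.int64(291))
  row 282 None
w5
  dark ([232, 229, 9, 14, 111], [236.4, 235.5])
  dark ([248, 229, 8, 14, 112], [251.5, 235.5])
  dark ([263, 229, 8, 13, 94], [266.7, 234.7])
  dark ([279, 229, 8, 14, 94], [282.0, 235.4])
  col 230 yellow rows [214, 276, 248, 282]
  col 245 yellow rows [214, 276, 248, 282]
  col 250 yellow rows [214, 243, 276, 228, 248, 282]
  col 260 yellow rows [214, 276, 249, 282]
  col 275 yellow rows [214, 276, 248, 282]
  col 280 yellow rows [214, 242,
[... 202 characters left out ...]
64(228), np.int64(290))
w6
  dark ([233, 228, 8, 14, 111], [236.5, 234.6])
  dark ([248, 229, 8, 13, 104], [251.5, 235.0])
  dark ([263, 229, 8, 12, 79], [266.4, 234.2])
  dark ([278, 229, 8, 13, 103], [281.5, 234.9])
  col 230 yellow rows [215, 276, 248, 284]
  col 245 yellow rows [215, 276, 248, 284]
  col 250 yellow rows [215, 242, 276, 228, 248, 284]
  col 260 yellow rows [215, 276, 249, 284]
  col 275 yellow rows [215, 275, 248, 284]
  col 280 yellow rows [215, 242, 276, 228, 248, 284]
  row 218 (np.int64(227), np.int64(292))
  row 226 (np.int64(227), np.int64(292))
  row 236 (np.int64(226), np.int64(292))
  row 278 (np.int64(225), np.int64(292))
  row 282 (np.int64(225), np.int64(292))
```

```bash
cat > fit2.py <<'E'
import sys;from pose import load;from h import *
from scipy.optimize import least_squares
def edges(n):
    s,m,im=load(n);h=cv2.cvtColor(im,cv2.COLOR_BGR2HSV);k=cv2.inRange(h,(15,120,60),(40,255,255));k[:150]=0;k[300:]=0;k[:,:200]=0;k[:,320:]=0
    k=cv2.morphologyEx(k,cv2.MORPH_OPEN,np.ones((3,3)))
    cols=range(232,288);T=np.mean([np.where(k[:,x])[0].min() for x in cols])-.5;B=np.mean([np.where(k[:,x])[0].max() for x in cols])+.5
    w=lambda rows:np.mean([np.ptp(np.where(k[r])[0])+1 for r in rows])
    rt=range(int(T)+3,int(T)+13);rb=range(int(B)-6,int(B)-1)
    return s,m,np.array([T,B,w(rt),w(rb)]),np.mean(rt),np.mean(rb)
def pred(s,m,th,dx,dz,L,Wd,rt,rb,h=32,d=12):
    Rt=s['tcp_rot'];y=Rt[:,1];up=-Rt[:,2];x=-Rt[:,0];t=np.radians(th)
    def P(a,b):
        px,pz=a,44-h;X=px*np.cos(t)-pz*np.sin(t)+dx;Z=px*np.sin(t)+pz*np.cos(t)+dz
        return s['position']+(d*up+X*x+Z*up+b*y)/1000
    q=proj(m,[P(-L/2,-Wd/2),P(-L/2,Wd/2),P(L/2,-Wd/2),P(L/2,Wd/2)])
    T=q[:2,1].mean();B=q[2:,1].mean();wt=abs(q[1,0]-q[0,0]);wb=abs(q[3,0]-q[2,0])
    f=lambda r:wt+(wb-wt)*(r-T)/(B-T)
    return np.array([T,B,f(rt),f(rb)])
s,m,o,rt,rb=edges('w4')
r0=least_squares(lambda p:pred(s,m,0,p[0],p[1],p[2],p[3],rt,rb)-o,[0,0,38,36]);print('ref',o.round(1),r0.x.round(1),r0.cost.round(2))
L,W=r0.x[2:]
for n in sys.argv[1:]:
    s,m,o,rt,rb=edges(n)
    r=least_squares(lambda p:pred(s,m,p[0],p[1],p[2],L,W,rt,rb)-o,[10,0,0]);
    print(n,o.round(1),'tilt,dx,dz rel ref',(r.x-[0,*r0.x[:2]]).round(1),'cost',r.cost.round(2))
E
python3 fit2.py w5 w6 2>&1 | grep -v dark
```

```text
w5
  col 230 yellow rows [214, 276, 248, 282]
  col 245 yellow rows [214, 276, 248, 282]
  col 250 yellow rows [214, 243, 276, 228, 248, 282]
  col 260 yellow rows [214, 276, 249, 282]
  col 275 yellow rows [214, 276, 248, 282]
  col 280 yellow rows [214, 242, 276, 229, 248, 282]
  row 218 (np.int64(226), np.int64(293))
  row 226 (np.int64(226), np.int64(293))
  row 236 (np.int64(226), np.int64(293))
  row 278 (np.int64(226), np.int64(292))
  row 282 (np.int64(228), np.int64(290))
w6
  col 230 yellow rows [215, 276, 248, 284]
  col 245 yellow rows [215, 276, 248, 284]
  col 250 yellow rows [215, 242, 276, 228, 248, 284]
  col 260 yellow rows [215, 276, 249, 284]
  col 275 yellow rows [215, 275, 248, 284]
  col 280 yellow rows [215, 242, 276, 228, 248, 284]
  row 218 (np.int64(227), np.int64(292))
  row 226 (np.int64(227), np.int64(292))
  row 236 (np.int64(226), np.int64(292))
  row 278 (np.int64(225), np.int64(292))
  row 282 (np.int64(225), np.int64(292))
Traceback (most recent call last):
  File "fit2.py", line 19, in <module>
    s,m,o,rt,rb=edges('w4')
                ~~~~~^^^^^^
  File "fit2.py", line 9, in edges
    return s,m,np.array([T,B,w(rt),w(rb)]),np.mean(rt),np.mean(rb)
                                   ~^^^^
  File "fit2.py", line 7, in <lambda>
    w=lambda rows:np.mean([np.ptp(np.where(k[r])[0])+1 for r in rows])
                           ~~~~~~^^^^^^^^^^^^^^^^^^^
ValueError: zero-size array to reduction operation maximum which has no identity
```

```bash
sed -i 's/^for n in sys.argv/for n in []:#/' pose.py; sed -i 's/rb=range(int(B)-6,int(B)-1)/rb=range(int(B)-3,int(B))/' fit2.py; python3 fit2.py w5 w6
```

```text
ref [215.5 280.5  69.   65. ] [-75.4 137.    0.3   0.3] 0.0
w5 [213.5 282.5  68.   65.7] tilt,dx,dz rel ref [7.9 1.7 0.1] cost 0.0
w6 [214.5 286.6  65.9  67.7] tilt,dx,dz rel ref [24.8  5.1  1.1] cost 0.29
```

```bash
sed -i "s/^r0=.*/r0=least_squares(lambda p:pred(s,m,0,p[0],p[1],p[2],36.1,rt,rb)-o,[0,0,38]);print('ref',o.round(1),r0.x.round(1),r0.cost.round(2))/; s/^L,W=.*/L,W=r0.x[2],36.1/; s/\*r0.x\[:2\]\]/*r0.x[:2]]/" fit2.py; python3 fit2.py w5 w6
```

```text
ref [215.5 280.5  69.   65. ] [ 0.4 -3.9 39. ] 0.02
w5 [213.5 282.5  68.   65.7] tilt,dx,dz rel ref [ 8.   1.6 -0.3] cost 0.0
w6 [214.5 286.6  65.9  67.7] tilt,dx,dz rel ref [23.7  6.  -0. ] cost 0.24
```

The tilt is now about 23.7° in the grip, with the module 6 mm off the finger centre. That is within the mouth's taper tolerance, so I'll work out the approach to the rail mouth.

```bash
python3 - <<'E'
from fit import *
O=np.array([566.5,-31,84.3]);Rr=R(np.radians(6.6));xp=np.array([.993,.115,0])
for y in(45,30,20,10,0): print(y,(O+Rr@[0,y,34]-6*xp-[0,0,11.4]).round(1))
E
```

```text
45 [541.1  11.4 103.7]
30 [542.8  -3.5 103.7]
20 [544.  -13.5 103.7]
10 [545.1 -23.4 103.7]
0 [546.3 -33.3 103.7]
```

drive_tool(deltas="30 10 1 5 0; 30 12 1 45 0; 30 -20 30 60 0; 30 -50 70 60 0; 30 -76 97 45 0; 30 -76 97 45 0; 30 -76 97 20 0; 30 -76 97 20 0; 30 -76 97 20 0")

```text
time_s: 11.1
position: [0.5414, 0.0126, 0.1408]
tcp_rot: [[-0.993, -0.119, -0.001], [-0.119, 0.993, -0.0], [0.001, 0.0, -1.0]]
force: [0.2, 0.5, -0.0]
opening: 0.505
grasp_force: 30.0
```

```bash
python3 look.py w7; python3 fit2.py w7
```

```text
11.1 [0.5414 0.0126 0.1408] 96.82 [ -10.5   30.4   98.6   -0.    51.1 -107.3]
ref [215.5 280.5  69.   65. ] [ 0.4 -3.9 39. ] 0.02
w7 [214.8 279.4  65.9  67.7] tilt,dx,dz rel ref [ 5.   1.5 -2. ] cost 7.28
```

```bash
cat > prof.py <<'E'
import sys,pickle;from fit import *
s,m=pickle.load(open(f'pics/{sys.argv[1]}.pkl','rb'));im=cv2.imread(f'pics/{sys.argv[1]}.png')
O=np.array([566.5,-31,84.3])/1000;Rr=R(np.radians(6.6))
def samp(P):
    q=proj(m,[O+Rr@(np.array(p)/1000) for p in P]);v=cv2.remap(im,q[:,0].astype(np.float32)[None],q[:,1].astype(np.float32)[None],1)[0]
    return q,v
for y in(-60,-40,-24,-16):
    xs=np.arange(-30,31,2);q,v=samp([(x,y,13) for x in xs]);print('y',y,'px',q[0].round(),q[-1].round());print(' '.join(f'{x}:{c[2]}' for x,c in zip(xs,v)))
for x in(-10,10):
    ys=np.arange(-16,17,2);q,v=samp([(x,y,11.5) for y in ys]);print('x',x,q[0].round());print(' '.join(f'{y}:{c[2]}' for y,c in zip(ys,v)))
E
python3 prof.py w7; echo; python3 prof.py w4
```

```text
y -60 px [125. 186.] [120. 264.]
-30:65 -28:65 -26:65 -24:66 -22:63 -20:53 -18:56 -16:207 -14:231 -12:228 -10:227 -8:226 -6:220 -4:165 -2:204 0:69 2:34 4:36 6:36 8:36 10:37 12:36 14:36 16:36 18:37 20:52 22:53 24:57 26:60 28:58 30:59
y -40 px [150. 186.] [145. 264.]
-30:71 -28:65 -26:66 -24:67 -22:66 -20:54 -18:49 -16:195 -14:231 -12:232 -10:242 -8:241 -6:239 -4:154 -2:221 0:78 2:35 4:36 6:36 8:36 10:37 12:37 14:35 16:36 18:34 20:55 22:55 24:59 26:60 28:56 30:46
y -24 px [170. 186.] [166. 264.]
-30:66 -28:67 -26:67 -24:66 -22:66 -20:55 -18:49 -16:182 -14:231 -12:214 -10:209 -8:199 -6:192 -4:101 -2:68 0:42 2:37 4:37 6:37 8:35 10:36 12:80 14:123 16:154 18:168 20:179 22:191 24:157 26:157 28:160 30:164
y -16 px [180. 186.] [177. 264.]
-30:54 -28:54 -26:53 -24:54 -22:55 -20:56 -18:52 -16:145 -14:192 -12:187 -10:187 -8:187 -6:188 -4:92 -2:55 0:52 2:45 4:49 6:99 8:87 10:62 12:87 14:109 16:113 18:84 20:74 22:81 24:86 26:91 28:92 30:94
x -10 [179. 211.]
-16:187 -14:186 -12:197 -10:197 -8:199 -6:198 -4:198 -2:198 0:195 2:80 4:88 6:85 8:80 10:79 12:77 14:80 16:99
x 10 [178. 238.]
-16:92 -14:214 
[... 611 characters left out ...]
30:61 -28:62 -26:61 -24:61 -22:62 -20:59 -18:56 -16:193 -14:222 -12:218 -10:218 -8:220 -6:205 -4:140 -2:68 0:63 2:48 4:127 6:239 8:235 10:234 12:234 14:237 16:172 18:68 20:70 22:70 24:71 26:70 28:71 30:72
y -16 px [190. 153.] [186. 216.]
-30:62 -28:62 -26:62 -24:62 -22:63 -20:61 -18:62 -16:184 -14:223 -12:218 -10:217 -8:219 -6:211 -4:139 -2:64 0:60 2:49 4:106 6:239 8:235 10:234 12:234 14:237 16:185 18:65 20:71 22:72 24:72 26:73 28:73 30:75
x -10 [189. 174.]
-16:217 -14:214 -12:219 -10:206 -8:179 -6:181 -4:181 -2:186 0:200 2:112 4:75 6:74 8:73 10:71 12:68 14:67 16:67
x 10 [188. 195.]
-16:234 -14:234 -12:232 -10:201 -8:202 -6:201 -4:201 -2:201 0:198 2:106 4:81 6:79 8:80 10:76 12:75 14:76 16:85
```

The rail edges come out within about 0.5 mm of the fit in both views. Next I lower to the mouth line and enter slowly.

drive_tool(deltas="30 0 0 -20 0; 30 0 0 -37 0; 30 0 0 -37 0; 30 1 -8 -37 0; 30 2 -16 -37 0; 30 2.5 -21 -37 0; 30 3 -26 -37 0; 30 3 -26 -37 0")

```text
time_s: 11.95
position: [0.5449, -0.0141, 0.104]
tcp_rot: [[-0.993, -0.118, 0.001], [-0.118, 0.993, -0.0], [-0.001, -0.001, -1.0]]
force: [0.5, 0.1, -1.3]
opening: 0.502
grasp_force: 30.0
```

No contact so far, with the front face right at the mouth. Now I feed in.

drive_tool(deltas="30 0.5 -4 0 0; 30 1 -8 0 0; 30 1.5 -12 0 0; 30 1.5 -12 0 0")

```text
time_s: 12.35
position: [0.5449, -0.0246, 0.1037]
tcp_rot: [[-0.993, -0.118, -0.002], [-0.118, 0.993, 0.001], [0.002, 0.002, -1.0]]
force: [-2.0, 3.3, 3.8]
opening: 0.501
grasp_force: 30.0
```

drive_tool(deltas="30 -0.5 0 1.5 0; 30 0 -4 1.5 0; 30 0.5 -8 1.5 0; 30 0.5 -8 1.5 0")

```text
time_s: 12.75
position: [0.547, -0.034, 0.1049]
tcp_rot: [[-0.993, -0.118, 0.001], [-0.118, 0.993, -0.001], [-0.001, -0.001, -1.0]]
force: [-0.5, -0.3, -0.4]
opening: 0.502
grasp_force: 30.0
```

drive_tool(deltas="30 0.5 -4 0 0; 30 1 -8 0 0; 30 1.5 -12 0 0; 30 1.5 -12 0 0; 52 1.5 -12 0 0; 52 1.5 -12 0 0; 52 1.5 -12 0 0")

```text
time_s: 13.45
position: [0.548, -0.0449, 0.1052]
tcp_rot: [[-0.993, -0.119, 0.0], [-0.119, 0.993, -0.0], [-0.0, -0.0, -1.0]]
force: [0.6, -0.7, 0.8]
opening: 0.587
grasp_force: 0.0
```

```bash
python3 look.py w8; python3 - <<'E'
from fit import *
s,m=pickle.load(open('pics/w8.pkl','rb'));print(s['force'].round(1),s['opening'])
im=cv2.imread('pics/w8.png');h=cv2.cvtColor(im,cv2.COLOR_BGR2HSV);k=cv2.inRange(h,(15,120,60),(40,255,255));k[:150]=0;k[300:]=0;k[:,:200]=0;k[:,320:]=0
r,c=np.where(k);print('yellow rows',r.min(),r.max(),'cols at top',[ (np.where(k[i])[0].min(),np.where(k[i])[0].max()) for i in (r.min()+4,r.min()+20,r.max()-2)])
O=np.array([566.5,-31,84.3])/1000;Rr=R(np.radians(6.6))
for y in(-8,-12):print(y,proj(m,[O+Rr@(np.array(p)/1000) for p in((-19,y-18,46),(-19,y+18,46),(19,y-18,46),(19,y+18,46))]).round(1).tolist())
E
```

```text
13.45 [ 0.548  -0.0449  0.1052] 96.84 [ -16.3   34.1   98.9    0.    47.  -113.2]
[ 0.6 -0.7  0.8] 0.5873553145835022
yellow rows 214 286 cols at top [(np.int64(231), np.int64(295)), (np.int64(231), np.int64(295)), (np.int64(231), np.int64(295))]
-8 [[233.8, 214.3], [299.9, 214.4], [232.9, 286.3], [301.0, 286.3]]
-12 [[226.5, 214.3], [292.6, 214.4], [225.3, 286.2], [293.4, 286.3]]
```

The module sits exactly at the rail pose, with the yellow face where predicted for y ≈ -10 and no force. I'll lift off, move behind it and close the fingers to push.

drive_tool(deltas="52 0 0 25 0; 52 0 0 48 0; 40 -3 25 48 0; 20 -5 44 48 0; 0 -5 46 48 0; 0 -5 46 48 0; 0 -5 46 30 0; 0 -5 46 8 0; 0 -5 46 0 0; 0 -5 46 0 0; 0 -5 46 0 0")

```text
time_s: 14.6
position: [0.5434, 0.0004, 0.1053]
tcp_rot: [[-0.993, -0.118, 0.0], [-0.118, 0.993, -0.0], [-0.0, -0.0, -1.0]]
force: [-0.6, 0.2, 0.4]
opening: 0.011
grasp_force: 0.0
```

```bash
cat > rc.py <<'E'
from fit import *;from rig import bot
s=bot.read_state();O=np.array([566.5,-31,84.3]);Rr=R(np.radians(6.6))
print('t',round(s['time_s'],2),'tcp rail',(Rr.T@(s['position']*1000-O)).round(1),'F rail',(Rr.T@s['force']).round(1),'open',round(s['opening']*87,1))
E
python3 rc.py
```

```text
t 14.6 tcp rail [-8.7 33.8 27.2] F rail [-0.3  0.3  0.6] open 0.9
```

drive_tool(deltas="0 3 -4 0 0; 0 4 -9 0 0; 0 4.5 -14 0 0; 0 5 -19 0 0; 0 5.5 -24 0 0; 0 6 -29 0 0; 0 6.5 -34 0 0; 0 7 -39 0 0; 0 7.5 -44 0 0; 0 8 -49 0 0; 0 9 -54 0 0")

```text
time_s: 15.7
position: [0.5517, -0.0533, 0.1051]
tcp_rot: [[-0.993, -0.119, -0.001], [-0.119, 0.993, 0.0], [0.001, 0.0, -1.0]]
force: [-1.7, 3.2, 2.1]
opening: 0.003
grasp_force: 2.0
```

```bash
python3 rc.py
```

```text
t 15.7 tcp rail [ -6.9 -20.5  26.1] F rail [-0.3  3.4  2.5] open 0.3
```

drive_tool(deltas="0 0.5 -4 0 0; 0 1 -8 0 0; 0 1.4 -12 0 0; 0 1.9 -16 0 0; 0 2.3 -20 0 0; 0 2.6 -23 0 0; 0 3 -26 0 0")

```text
time_s: 16.4
position: [0.5546, -0.0789, 0.105]
tcp_rot: [[-0.993, -0.119, -0.001], [-0.119, 0.993, 0.001], [0.001, 0.001, -1.0]]
force: [-2.2, 3.6, 3.2]
opening: 0.006
grasp_force: 2.4
```

```bash
python3 rc.py
```

```text
t 16.4 tcp rail [ -7.  -46.2  26.1] F rail [-0.2  3.8  3.7] open 0.6
```

drive_tool(deltas="0 0.3 -2 0 0; 0 0.5 -4 0 0; 0 0.7 -6 0 0; 0 0.9 -8 0 0")

```text
time_s: 16.8
position: [0.5559, -0.0873, 0.105]
tcp_rot: [[-0.993, -0.119, 0.0], [-0.119, 0.993, -0.0], [-0.0, -0.0, -1.0]]
force: [-0.5, 3.5, -0.5]
opening: 0.003
grasp_force: 2.7
```

```bash
python3 rc.py
```

```text
t 16.8 tcp rail [ -6.7 -54.7  25.9] F rail [-0.3  3.6 -0.4] open 0.3
```

drive_tool(deltas="0 0.2 -1.5 0 0; 0 0.4 -3 0 0; 0 0.5 -4.5 0 0; 0 0.7 -6 0 0")

```text
time_s: 17.2
position: [0.5553, -0.0878, 0.1045]
tcp_rot: [[-0.993, -0.116, -0.003], [-0.116, 0.993, 0.01], [0.002, 0.01, -1.0]]
force: [0.5, 21.9, 5.2]
opening: 0.01
grasp_force: 10.6
```

```bash
python3 rc.py
```

```text
t 17.2 tcp rail [ -7.5 -55.1  25.8] F rail [ 4.9 21.7  3.5] open 0.8
```

It met the stop at 22 N. One more firm nudge, then I back off and look for the tongue.

drive_tool(deltas="0 0.1 -1 0 0; 0 0.3 -2.5 0 0; 0 0.3 -2.5 0 0; 0 0.3 -2.5 0 0")

```text
time_s: 17.6
position: [0.5552, -0.0879, 0.1045]
tcp_rot: [[-0.993, -0.116, -0.003], [-0.116, 0.993, 0.013], [0.002, 0.013, -1.0]]
force: [0.9, 24.4, 4.8]
opening: 0.009
grasp_force: 12.2
```

```bash
python3 rc.py
```

```text
t 17.6 tcp rail [ -7.5 -55.2  25.8] F rail [ 5.4 24.1  2.8] open 0.8
```

drive_tool(deltas="0 -0.3 5 0 0; 0 -3 30 0 0; 0 -6 60 0 0; 0 -6 60 40 0; 0 -11 100 60 0; 0 -11 100 60 0; 0 -11 100 60 0")

```text
time_s: 18.3
position: [0.5472, 0.004, 0.1657]
tcp_rot: [[-0.993, -0.121, 0.004], [-0.121, 0.993, -0.002], [-0.003, -0.003, -1.0]]
force: [-1.0, -0.4, -0.1]
opening: -0.001
grasp_force: 0.0
```

```bash
python3 rc.py; python3 look.py w9; python3 - <<'E'
from fit import *
s,m=pickle.load(open('pics/w9.pkl','rb'));im=cv2.imread('pics/w9.png')
O=np.array([566.5,-31,84.3])/1000;Rr=R(np.radians(6.6))
P=lambda p:O+Rr@(np.array(p)/1000)
def report(nm,m,im):
    h=cv2.cvtColor(im,cv2.COLOR_BGR2HSV)
    y0=np.array([proj(m,[P((x,y,46))])[0] for x in(-19,19) for y in(-108,-68)]).round().astype(int)
    c0,c1=y0[:,0].min()-12,y0[:,0].max()+12;r0,r1=y0[:,1].min()-12,y0[:,1].max()+12
    k=cv2.inRange(h,(15,120,60),(40,255,255));M=np.zeros_like(k);M[max(r0,0):r1,max(c0,0):c1]=1;r,c=np.where(k*M)
    print(nm,'yellow centre',c.mean().round(1) if len(c) else None,r.mean().round(1) if len(r) else None,'n',len(c))
    for y in(-84,-88,-91,-94,-96): print('   pred',y,proj(m,[P((0,y,46))]).round(1).tolist())
    rd=(cv2.inRange(h,(0,140,90),(8,255,255))|cv2.inRange(h,(172,140,90),(180,255,255)))
    t=proj(m,[P((0,-62,15))])[0].astype(int);M[:]=0;M[max(0,t[1]-25):t[1]+25,max(0,t[0]-35):t[0]+35]=1
    r,c=np.where(rd*M);print('   red n',len(c),'cols',(c.min(),c.max(),r.min(),r.max()) if len(c) else None)
    for yt in(-68,-70,-72): print('   tip up',yt,proj(m,[P((0,yt,18)),P((0,yt,10)),P((0,yt+27.5,12))]).round(1).tolist())
report('wrist',m,im)
for n in('scene','side'): report(n,imaging.camera_model(n),imaging.capture(n)[:,:,::-1].copy())
E
```

```text
t 18.3 tcp rail [20.6 37.  80.2] F rail [-1.  -0.3  0.3] open -0.1
18.3 [0.5472 0.004  0.1657] 96.95 [-1.120e+01  2.860e+01  9.680e+01 -1.000e-01  5.440e+01 -1.081e+02]
wrist yellow centre 95.2 200.4 n 2145
   pred -84 [[96.9, 202.3]]
   pred -88 [[91.7, 202.2]]
   pred -91 [[87.9, 202.2]]
   pred -94 [[84.0, 202.1]]
   pred -96 [[81.5, 202.1]]
   red n 278 cols (np.int64(140), np.int64(171), np.int64(201), np.int64(210))
   tip up -68 [[133.4, 205.7], [137.3, 206.5], [168.1, 206.6]]
   tip up -70 [[131.1, 205.7], [135.0, 206.5], [165.8, 206.6]]
   tip up -72 [[128.7, 205.7], [132.7, 206.5], [163.5, 206.6]]
scene yellow centre 275.0 189.1 n 121
   pred -84 [[274.2, 188.6]]
   pred -88 [[275.3, 189.0]]
   pred -91 [[276.1, 189.3]]
   pred -94 [[276.9, 189.6]]
   pred -96 [[277.5, 189.8]]
   red n 5 cols (np.int64(265), np.int64(267), np.int64(189), np.int64(190))
   tip up -68 [[271.6, 191.6], [272.0, 192.8], [264.7, 190.0]]
   tip up -70 [[272.1, 191.8], [272.6, 193.0], [265.2, 190.1]]
   tip up -72 [[272.6, 192.0], [273.1, 193.2], [265.7, 190.3]]
side yellow centre 245.6 193.2 n 102
   pred -84 [[246.7, 192.3]]
   pred -88 [[246.2, 193.3]]
   pred -91 [[245.8, 194.0]]
   pred -94 [[245.4, 194.8]]
   pred -96 [[245.1, 195.3]]
   red n 0 cols None
   tip up -68 [[252.6, 195.2], [253.6, 197.1], [256.7, 190.0]]
   tip up -70 [[252.3, 195.7], [253.4, 197.6], [256.5, 190.5]]
   tip up -72 [[252.1, 196.1], [253.1, 198.0], [256.2, 191.0]]
```

Module centre is at about y = -86 mm. I'll compare the tongue's visible tip now with its up position before the insertion (w4).

```bash
cat > red.py <<'E'
import sys;from fit import *
O=np.array([566.5,-31,84.3])/1000;Rr=R(np.radians(6.6))
def back(m,p,z):
    o,d=ray(m,p);n=Rr[:,2];t=((O-o)@n+z/1000)/(d@n);return (Rr.T@(o+t*d-O)*1000)
for nm in sys.argv[1:]:
    s,m=pickle.load(open(f'pics/{nm}.pkl','rb'));im=cv2.imread(f'pics/{nm}.png');h=cv2.cvtColor(im,cv2.COLOR_BGR2HSV)
    rd=(cv2.inRange(h,(0,140,90),(8,255,255))|cv2.inRange(h,(172,140,90),(180,255,255)))
    t=proj(m,[O+Rr@(np.array((0,-50,15))/1000)])[0].astype(int);M=np.zeros_like(rd);M[t[1]-12:t[1]+12,t[0]-50:t[0]+50]=1
    r,c=np.where(rd*M);rm=np.median(r)
    q=rd[int(rm)];
    print(nm,'n',len(c),'cols',c.min(),c.max(),'rows',[ (int(x),int(r[c==x].min()),int(r[c==x].max())) for x in sorted(set(c))[::5]],'tip@18',back(m,(c.min()-.5,rm),18).round(1),'tip@8',back(m,(c.min()-.5,rm),8).round(1),'hinge@13',back(m,(c.max()+.5,rm),13).round(1))
    print('  row colours left of tip',[tuple(int(v) for v in im[int(rm),x]) for x in range(c.min()-6,c.min()+2)])
E
python3 red.py w4 w7 w9
```

```text
w4 n 219 cols 138 165 rows [(138, 178, 185), (143, 178, 185), (148, 178, 185), (153, 179, 186), (158, 179, 186), (163, 180, 186)] tip@18 [  0.5 -62.3  18. ] tip@8 [ -1.1 -66.4   8. ] hinge@13 [ -1.2 -37.6  13. ]
  row colours left of tip [(98, 99, 102), (98, 99, 103), (98, 99, 102), (98, 100, 100), (94, 95, 99), (78, 80, 129), (56, 61, 178), (46, 53, 186)]
w7 n 163 cols 116 150 rows [(116, 219, 223), (121, 219, 223), (126, 219, 223), (131, 219, 223), (136, 219, 223), (141, 220, 223), (146, 220, 223)] tip@18 [ -2. -63.  18.] tip@8 [ -2.3 -67.9   8. ] hinge@13 [ -2.4 -37.7  13. ]
  row colours left of tip [(106, 108, 113), (106, 107, 113), (108, 109, 114), (108, 110, 112), (105, 106, 111), (88, 90, 144), (64, 70, 204), (57, 65, 226)]
w9 n 278 cols 140 171 rows [(140, 202, 209), (145, 201, 209), (150, 201, 209), (155, 202, 210), (160, 202, 210), (165, 202, 210), (170, 202, 210)] tip@18 [  0.2 -62.8  18. ] tip@8 [ -0.6 -66.9   8. ] hinge@13 [ -0.5 -37.3  13. ]
  row colours left of tip [(65, 71, 71), (65, 70, 70), (67, 72, 72), (67, 74, 71), (69, 74, 71), (62, 65, 105), (50, 53, 165), (46, 52, 179)]
```

The tongue tip reads y = -62.8 at its up height, matching -62.3 and -63.0 before insertion. That puts the module's home centre at -86.6, where it was measured. The arm is clear, so I'm handing in.

```bash
python3 -c "
from rig import bot
print(bot.hand_in())"
```

```text
the job is handed in; nothing more can be done
None
```

I handed the job in at about 18 s, with the module from the left tray pushed onto the rail against the end stop (about 24 N), the red tongue measuring as up behind it, and the left lid upright on the table; the right tray and the other parts were not touched.

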